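Weigh the full screw tin on the bench steelyard

ROBOT

A 6-joint arm with a two-finger parallel gripper is mounted at the origin on the work surface. World frame = base frame: x ahead of the robot, y to its left, z up, the work surface at z = 0. Lengths are in m, angles in rad, forces in N, time in s.
With the tool pointing down it reaches from about 0.2 to 0.875 m from the base axis. Payload 3.4 kg.
Tool frame: the origin (TCP) lies at the very end of the fingers, on their centre line; the grasp point (between the pads) lies 19 mm behind it; z points along the fingers, y is the line along which they close (so a half turn about z gives the same grasp; the last joint's range is limited). The gripper opens to 94 mm and grips with 3 to 60 N. Pads are 16 mm wide; open, the fingers measure 119 mm over their backs; the gripper's body (75 mm by 177 mm) begins 78 mm behind the grasp point.
Start: joints at [-1.263, 0.276, 1.505, -0, 1.361, -0.121], TCP at [0.239, -0.523, 0.205] pointing down, gripper open.
Joint ranges: [-2.89, 2.89], [-0.75, 2.08], [0.22, 2.7], [-1.18, 4.32], [0.11, 2.71], [-2.7, 2.7]. Speed limits (rad/s): [2.57, 2.57, 3.14, 3.14, 3.14, 3.14].

INTERFACE

Orientations are given as a unit quaternion [x, y, z, w].
In Python, from station import env gives the robot as it stands. The module is installed in compiled form; this text tells all that it offers.
- The arm moves only by the tool move_arm, never from a script. Its argument "motion" is a list that holds one entry, the list of rows, each a list of 5 numbers: the closure, from -1 (fully open) to 1 (shut), then the shift along the world's x, y, z in mm, then the turn about the world's z in rad. In form: [[[fingers, tx, ty, tz, yaw], ...]]. A call has 1 to 8 rows; each row is the pose to reach, as a shift and turn from the pose commanded when the call began; what a row does not reach only later rows make up. A row lasts 1/10 s, in which the tool goes at most 50 mm and 8.59 degrees, less where a joint would pass 70% of its speed; a pose out of reach is approached as far as the arm can. A call with a gripper value outside its range is refused whole. The fingers move at their own pace and stop on an object; the grip force is fixed at half the most. Time passes only in rows, so rows that repeat a pose let the fingers close. It gives the time, the measured TCP pose, the force, the opening and the grip force at its end, in the units of the state.
- env.get_obs(): the state, without advancing time (a new reading comes with each control period).
- env.snapshot(name): name is "side" or "top" or "wrist"; returns (picture, depth): 420x560x3 uint8, blue, green, red; 420x560 float32, m along the optical axis (not along the pixel's ray), 0 where there is no reading.
- env.camera_model(name): a dict with "vfov" (degrees; the focal length in pixels is half the picture's height over the tangent of half this angle, whatever the lens; pixels are square), "cx", "cy" (the principal point, pixels), "eye" and "orientation" of the camera in the world; the wrist camera has in their place "T_tool_cam" (4x4, takes a point from camera to tool coordinates, whose origin is the TCP and whose axes are the flange's). Camera axes: x right, y up, looking along -z (the intrinsics and any distortion apply to the point x, -y, -z); pixel columns grow to the right and rows downward; lengths in m; the calibration is good to about 2 mm. A picture is of the moment at which its call begins: read the wrist's pose just before it. camera_model takes no time and is no camera call.
- env.job_done(): hands the job in; it is judged then, once.
Trained networks look in the newest picture that a camera, given by its name, has taken for a name from the list of things; names that differ only in an ending like _2 or _b are one class to them, and where a whole thing is asked for, a point or a joint stands for the part that bears it (a point fixed in the world has none). Each returns a list of dicts, best first, with "p" (0 to 1); they miss things now and then, are a little off and sometimes report something else, mostly with a low value. They report only what shows in the picture. A call takes as long as a camera call. They do not tell look-alikes from the thing itself.
- env.find_in(name, camera): "extent" ([left, top, width, height] in pixels, round what is visible of it).
- env.place_of(name, camera): "at" ([column, row] in pixels: a listed point, or the origin of a listed thing).
The state is a dict: "t": time; "joints": joint angles; "dq": joint speeds; "effort": joint torques, N m; "position": TCP position; "tool_rot": TCP orientation; "force": force on the tool from outside, world axes, zero at the start; "torque": the same for the moment, N m; "grip_width": finger opening in m; "grip_force": force on a finger pad.
Only numpy, scipy, OpenCV 4.12 (cv2) and the standard library are available. Lean on these libraries where they do the work, as an engineer would, in place of code of your own. Each camera call takes 0.05 s, during which the arm holds its last target. There are 200 camera calls.

TASK

One of the two identical blue lidded tins is full of screws and the other is empty: find the full one by its weight, stand it upright on the round pan of the beam balance, and slide the brass poise along the notched beam until the red pointer comes to rest in the green band. Leave the empty tin standing on the board and everything else where it is.

Things in the scene. Friction and masses are not known exactly. Their poses are not given: they have to be found in the camera images.
- tin_a: One of the two look-alike tins: an upright closed cylinder 60 mm in diameter, 75 mm tall, blue with a bright steel lid flush with the wall; origin at the centre of its underside, z along its axis. One of the two is full and weighs 0.31 to 0.47 kg (differs each time), the other is empty and weighs 0.08 kg; nothing but the weight tells which, and either may stand on either side of the board.
- tin_b: The other look-alike tin: the same in size, colour and origin; see tin_a.
- pan_top (a point): Centre of the upper face of the balance's round steel pan (110 mm diameter, 4 mm thick, no rim), 135 mm above the board when the beam is level. The pan is guided and stays level, so where the tin stands on it makes no difference. Its y axis points along the beam, away from the pointer; its z axis up. The pan's centre lies 80 mm along the beam from the beam's pivot; it sinks to 12 mm below the level height under a full tin, rises as much the other way.
- poise_knob (a point): Middle of the black knob on top of the brass poise: an upright cylinder 20 mm in diameter and 40 mm tall, from 20 mm below to 19 mm above this point. The poise itself is a brass block 36 x 36 mm right under the knob, on the notched beam. The point is 40 mm above the beam's pivot axis, on the beam's line, and on the side of the pivot away from the pan, at 60 mm plus the value of joint poise.
- poise (a joint): How far the poise has been slid outwards along the beam, from the pivot towards the pointer, in m: 0 to 0.12. It slides with about 2 N of friction and stays wherever it is left; the notches (every 10 mm) are only marks. Balance needs about 0.2 m of slide per kg on the pan (0 with the pan empty, 0.06 to 0.095 with the full tin).
- beam (a joint): Tilt of the beam in rad: 0 level, pointer in the middle of the green band; positive when the pan is down and the pointer up; stops at -0.15 and +0.15. It moves about -0.0054 rad per mm that the poise goes outwards and settles in about a second. The beam's pivot is 110 mm above the board.
- pointer_tip (a point): Tip of the red pointer at the beam's outer end, 268 mm from the pivot, 110 mm above the board when centred. It plays in front of a white plate with a green band 12.5 mm high (centred there); the plate's face looks away from the robot.
- tweezers: Steel tweezers, 130 mm long and 9 mm high, lying on the green mat (120 x 260 mm, 3 mm thick) between balance and robot; bystander. Origin at the middle, on the mat.
- project_box: Grey plastic project box 90 x 140 x 45 mm, bystander. Origin at the centre of its underside.
- magnifier: Black plastic magnifier on a round 90 mm base, 211 mm tall, bystander. Origin at the centre of its underside.
- spool: Solder spool with orange flanges, standing on end, 60 mm in diameter, 54 mm tall, bystander. Origin at the centre of its underside.
Not all that is in view belongs to the job. Leave any turquoise look-alike of the tin_b alone.

How it is judged:
At the end, for the whole second after the job is handed in: One tin stands upright on the pan (within 45 mm of its centre) and the other upright on the board or mat; the beam rests within 0.03 rad of level, pointer in the green band, with the poise more than 45 mm out, which only the full tin can balance (((horizontal distance between tin_a and pan_top below 0.045 m and z of tin_a in the frame of pan_top between -0.006 and 0.008 m and height (world z) of tin_b between -0.006 and 0.008 m) or (horizontal distance between tin_b and pan_top below 0.045 m and z of tin_b in the frame of pan_top between -0.006 and 0.008 m and height (world z) of tin_a between -0.006 and 0.008 m)) and angle between each of tin_a, tin_b's own z axis and vertical below 0.12 rad and linear speed of each of tin_a, tin_b below 0.02 m/s and value of joint beam between -0.03 and 0.03 rad and velocity of joint beam between -0.05 and 0.05 rad/s and value of joint poise above 0.045 m); the robot touches nothing.
It fails at once if tweezers pushed more than 30 mm from its place (distance of tweezers from where it was at the start of the episode above 0.03 m).
It fails at once if project box pushed more than 30 mm from its place (distance of project_box from where it was at the start of the episode above 0.03 m).
It fails at once if magnifier pushed more than 30 mm from its place (distance of magnifier from where it was at the start of the episode above 0.03 m).
It fails at once if spool pushed more than 30 mm from its place (distance of spool from where it was at the start of the episode above 0.03 m).
It also fails if it takes over 72 s, if anything falls off the work surface, if the arm or the gripper's body presses on something with over 40 N, if the wrist force passes 120 N, or if a joint passes its speed limit or range.

## Working session

There is one attempt and no reset: what is moved stays moved. The work goes in short steps, Python scripts to look and compute and a tool call to move; the robot and the scene stay as the last step left them, time stands still between calls to the robot, and variables do not carry over. Pictures are saved under pics/ and viewed, at most 10 in all, crops included, and the job is handed in when it is done.

Besides the shell and the picture viewer there is one more tool, called as name(argument=value, ...) on one line, values as JSON. move_arm: Moves the arm, as the interface text tells. Its arguments: {"type":"object","properties":{"motion":{"type":"array","items":{"type":"array","items":{"type":"array","items":{"type":"number"}}}}},"required":["motion"]}

```bash
mkdir -p pics
cat > h.py <<'E'
import numpy as np, cv2
from scipy.spatial.transform import Rotation as R
from station import env
def cam(n, o=None):
    m=env.camera_model(n); f=210/np.tan(np.radians(m["vfov"])/2)
    if "eye" in m: return m,f,R.from_quat(m["orientation"]).as_matrix(),np.array(m["eye"])
    o=o or env.get_obs(); T=np.array(m["T_tool_cam"]); Rt=R.from_quat(o["tool_rot"]).as_matrix()
    return m,f,Rt@T[:3,:3],Rt@T[:3,3]+np.array(o["position"])
def ray(c,u,v):
    m,f,Rc,e=c; K=np.array([[f,0,m["cx"]],[0,f,m["cy"]],[0,0,1]])
    d=m.get("distortion"); 
    p=cv2.undistortPoints(np.array([[[u,v]]],float),K,np.array(d,float) if d is not None else None)[0,0]
    return Rc@np.array([p[0],-p[1],-1.0]),e
def pt(c,u,v,dep): d,e=ray(c,u,v); return e+d*dep
def onz(c,u,v,z): d,e=ray(c,u,v); return e+d*(z-e[2])/d[2]
def tri(c1,p1,c2,p2):
    d1,e1=ray(c1,*p1); d2,e2=ray(c2,*p2)
    s=np.linalg.lstsq(np.c_[d1,-d2],e2-e1,rcond=None)[0]
    a,b=e1+s[0]*d1,e2+s[1]*d2
    return (a+b)/2,np.linalg.norm(a-b)
E
python3 - <<'E'
from h import *
np.set_printoptions(precision=3,suppress=True)
print({k:v for k,v in env.camera_model("top").items()},{k:v for k,v in env.camera_model("side").items()}, env.camera_model("wrist"))
ims=[]
for n in("top","side"):
    im,d=env.snapshot(n); cv2.imwrite(f"pics/{n}0.png",im); np.save(f"pics/{n}0.npy",d); c=cam(n)
    for t in("tin_a","pan_top","poise_knob","pointer_tip","tweezers","project_box","magnifier","spool"):
        for r in env.place_of(t,n):
            u,v=r["at"]; i,j=int(np.clip(v,0,419)),int(np.clip(u,0,559)); print(n,t,round(r["p"],2),np.round([u,v]),pt(c,u,v,d[i,j]))
        if t=="tin_a": print([(round(r["p"],2),np.round(r["extent"])) for r in env.find_in(t,n)])
o=env.get_obs(); print(o)
E
```

```text
{'vfov': 49.35701626809202, 'cx': 274.3398314907627, 'cy': 205.0630677134136, 'eye': array([0.403, 0.02 , 1.288]), 'orientation': array([ 0.025, -0.027, -0.704,  0.71 ])} {'vfov': 51.783905441712314, 'cx': 285.1929062966216, 'cy': 217.0806874972023, 'eye': array([0.36 , 0.795, 0.923]), 'orientation': array([-0.036,  0.383,  0.921, -0.061])} {'vfov': 70.98098607410226, 'cx': 278.0615250790119, 'cy': 211.93598670209562, 'T_tool_cam': array([[ 0.   ,  0.96 ,  0.28 ,  0.082],
       [ 1.   , -0.001,  0.001, -0.   ],
       [ 0.001,  0.28 , -0.96 , -0.179],
       [ 0.   ,  0.   ,  0.   ,  1.   ]])}
top tin_a 0.89 [161. 271.] [0.315 0.314 0.074]
top tin_a 0.86 [182. 239.] [0.398 0.259 0.076]
top tin_a 0.59 [392. 240.] [ 0.402 -0.296  0.076]
top tin_a 0.18 [276. 220.] [0.453 0.011 0.002]
[(0.77, array([385., 228.,  24.,  23.])), (0.76, array([166., 226.,  28.,  25.])), (0.62, array([143., 261.,  31.,  22.])), (0.21, array([405., 142.,  55.,  39.]))]
top pan_top 0.81 [219. 155.] [0.612 0.16  0.136]
top poise_knob 0.77 [272. 146.] [0.631 0.024 0.17 ]
top pointer_tip 0.7 [349. 138.] [ 0.692 -
[... 711 characters left out ...]
 0.66 [228. 214.] [0.63  0.034 0.151]
side pointer_tip 0.8 [236. 175.] [ 0.659 -0.172  0.111]
side tweezers 0.66 [300. 250.] [0.45  0.002 0.002]
side project_box 0.74 [263. 156.] [ 0.613 -0.353  0.049]
side magnifier 0.67 [209. 390.] [0.59  0.434 0.03 ]
{'t': 1.0, 'joints': array([-1.263,  0.276,  1.505,  0.   ,  1.361, -0.121]), 'dq': array([-0.001,  0.002, -0.002,  0.   ,  0.001,  0.001]), 'effort': array([  0.001, -40.447, -23.75 ,   0.07 ,   0.025,   0.   ]), 'position': array([ 0.239, -0.523,  0.205]), 'tool_rot': array([0.977, 0.213, 0.   , 0.   ]), 'force': array([ 0.265, -0.789, -0.287]), 'torque': array([-0.039, -0.015, -0.002]), 'grip_force': 0.0, 'grip_width': 0.09377135921248528}
```

View pics/top0.png

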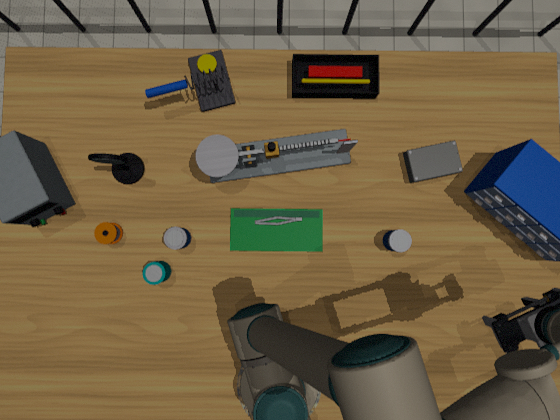

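View pics/side0.png

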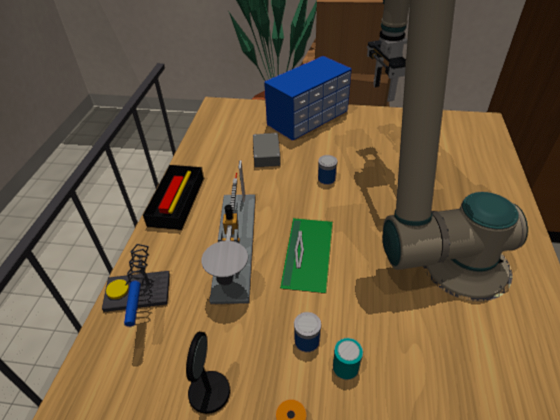

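Run:
```python
from h import *
np.set_printoptions(precision=3,suppress=True)
a=cv2.imread("pics/top0.png");b=cv2.imread("pics/side0.png")
C=lambda im,u,v,h:cv2.resize(im[v-h:v+h,u-h:u+h],(260,260),interpolation=cv2.INTER_CUBIC)
t=np.hstack([C(a,155,270,26),C(a,180,239,26),C(a,395,240,26)]); s=np.hstack([C(b,346,358,26),C(b,309,332,26),C(b,327,171,26)])
cv2.imwrite("pics/crop.png",np.vstack([t,s]))
ct,cs=cam("top"),cam("side")
# blue/turquoise lids: depth-cluster of points at z~0.075
for n,c in(("top",ct),("side",cs)):
    d=np.load(f"pics/{n}0.npy"); v,u=np.mgrid[0:420,0:560]; m,f,Rc,e=c
    P=e+(np.stack([(u-m["cx"])/f,-(v-m["cy"])/f,-np.ones_like(u,float)],-1)*d[...,None])@Rc.T
    for g in((.315,.318),(.40,.262),(.402,-.30)):
        k=(np.hypot(P[...,0]-g[0],P[...,1]-g[1])<.05)&(abs(P[...,2]-.075)<.006)
        q=P[k]; print(n,g,k.sum(),(q.min(0)+q.max(0))/2,q.mean(0),np.ptp(q,axis=0))
for nm,p,q in(("pan",(219,155),(223,259)),("knob",(272,146),(228,214))): print(nm,tri(ct,p,cs,q))
```

```text
top (0.315, 0.318) 414 [0.309 0.332 0.075] [0.309 0.332 0.075] [0.057 0.059 0.01 ]
top (0.4, 0.262) 409 [0.402 0.279 0.075] [0.402 0.279 0.075] [0.058 0.06  0.011]
top (0.402, -0.3) 416 [ 0.398 -0.317  0.075] [ 0.399 -0.316  0.075] [0.058 0.061 0.011]
side (0.315, 0.318) 628 [0.308 0.333 0.074] [0.307 0.334 0.075] [0.059 0.062 0.01 ]
side (0.4, 0.262) 541 [0.401 0.279 0.075] [0.4   0.281 0.075] [0.059 0.06  0.011]
side (0.402, -0.3) 199 [ 0.396 -0.317  0.075] [ 0.397 -0.313  0.076] [0.058 0.061 0.012]
pan (array([0.615, 0.16 , 0.126]), np.float64(0.0007411438199230502))
knob (array([0.635, 0.024, 0.142]), np.float64(0.0022517469901245798))
```

View pics/crop.png

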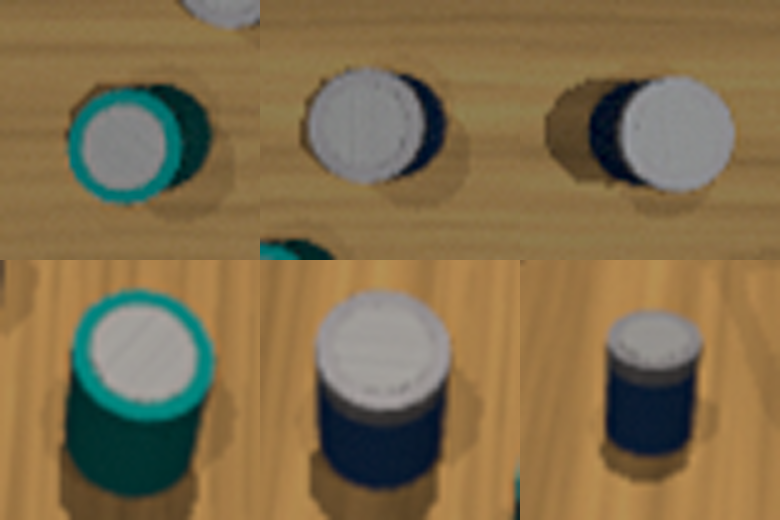

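Candidates in the top view are the turquoise tin (155,271), which is a look-alike to leave alone, blue left (177,238) at about (0.401, 0.279), and blue right (398,240) at about (0.397, -0.317). The crop confirms that the second and third are the blue ones. The balance pan is at (217,156) and the knob at (271,147). I go to the right tin first, since it is nearest.

move_arm(motion=[[[-1, 30, 40, 0, 0], [-1, 60, 80, 0, 0], [-1, 90, 120, 0, 0], [-1, 120, 160, -10, 0], [-1, 150, 196, -20, 0], [-1, 158, 206, -40, 0], [-1, 158, 206, -40, 0]]])

```text
t: 1.7
position: [0.3969, -0.3138, 0.1636]
tool_rot: [0.977, 0.215, -0.001, -0.002]
force: [-0.5, -0.1, -0.0]
grip_width: 0.0941
grip_force: 0.0
```

```bash
cat > near.py <<'E'
from h import *
import sys
np.set_printoptions(precision=3,suppress=True)
def cloud(n,o=None):
    o=env.get_obs(); c=cam(n,o); im,d=env.snapshot(n); v,u=np.mgrid[0:420,0:560]; m,f,Rc,e=c
    P=e+(np.stack([(u-m["cx"])/f,-(v-m["cy"])/f,-np.ones_like(u,float)],-1)*d[...,None])@Rc.T
    P[d==0]=9; return im,P,c,o
E
python3 - <<'E'
from near import *
im,P,c,o=cloud("wrist"); print(o["t"],o["position"],o["tool_rot"],o["force"])
k=(np.hypot(P[...,0]-.397,P[...,1]+.317)<.055)&(abs(P[...,2]-.075)<.008); q=P[k]; print(k.sum(),(q.min(0)+q.max(0))/2,np.ptp(q,axis=0),np.median(q[:,2]))
print([k for k in env.camera_model("top")],[k for k in env.camera_model("wrist")])
# pan & knob from first pictures
for n in("top","side"):
    d=np.load(f"pics/{n}0.npy"); m,f,Rc,e=cam(n); v,u=np.mgrid[0:420,0:560]
    P=e+(np.stack([(u-m["cx"])/f,-(v-m["cy"])/f,-np.ones_like(u,float)],-1)*d[...,None])@Rc.T
    k=(np.hypot(P[...,0]-.612,P[...,1]-.165)<.08)&(abs(P[...,2]-.136)<.012); q=P[k]; print(n,"pan",k.sum(),(q.min(0)+q.max(0))/2,np.median(q,axis=0),np.ptp(q,axis=0))
    k=(np.hypot(P[...,0]-.633,P[...,1]-.024)<.03)&(P[...,2]>.155); q=P[k]; print(n,"knob",k.sum(),np.median(q,axis=0),(q.min(0)+q.max(0))/2,np.ptp(q,axis=0),q.max(0))
E
```

```text
1.7 [ 0.397 -0.314  0.164] [ 0.977  0.215 -0.001 -0.002] [-0.483 -0.062 -0.044]
3069 [ 0.4   -0.317  0.072] [0.06  0.06  0.011] 0.07550201294507741
['vfov', 'cx', 'cy', 'eye', 'orientation'] ['vfov', 'cx', 'cy', 'T_tool_cam']
top pan 1473 [0.611 0.152 0.134] [0.611 0.164 0.135] [0.11  0.133 0.018]
top knob 59 [0.631 0.026 0.169] [0.632 0.025 0.164] [0.018 0.017 0.017] [0.641 0.034 0.173]
side pan 1365 [0.61  0.153 0.132] [0.609 0.166 0.136] [0.109 0.134 0.016]
side knob 60 [0.63  0.031 0.168] [0.629 0.027 0.164] [0.018 0.019 0.017] [0.639 0.036 0.172]
```

move_arm(motion=[[[-1, 2, 0, -50, 0], [-1, 2, 0, -100, 0], [-1, 2, 0, -130, 0], [-1, 2, 0, -133, 0], [1, 2, 0, -133, 0], [1, 2, 0, -133, 0], [1, 2, 0, -133, 0], [1, 2, 0, -133, 0]]])

```text
t: 2.55
position: [0.3999, -0.318, 0.0341]
tool_rot: [0.977, 0.213, 0.001, 0.001]
force: [0.3, -0.6, -0.2]
grip_width: 0.0654
grip_force: 0.0
```

move_arm(motion=[[[1, 0, 0, 10, 0], [1, 0, 0, 35, 0], [1, 0, 0, 60, 0], [1, 0, 0, 60, 0], [1, 0, 0, 60, 0], [1, 0, 0, 60, 0]]])

```text
t: 3.15
position: [0.3982, -0.316, 0.0913]
tool_rot: [0.977, 0.213, -0.001, -0.001]
force: [-0.5, 0.2, -4.9]
grip_width: 0.0595
grip_force: 30.0
```

move_arm(motion=[[[1, 0, 0, 0, 0], [1, 0, 0, 0, 0]]])

```text
t: 3.35
position: [0.3985, -0.3164, 0.0914]
tool_rot: [0.977, 0.213, -0.001, -0.001]
force: [-0.1, -0.0, -3.5]
grip_width: 0.0597
grip_force: 30.0
```

It weighs about 0.36 kg (-3.5 N at rest), so this is the full tin. I carry it to the pan.

move_arm(motion=[[[1, 0, 0, 45, 0], [1, 5, 10, 90, -0.05], [1, 15, 35, 125, -0.1], [1, 32, 72, 150, -0.15], [1, 50, 113, 150, -0.2], [1, 68, 154, 150, -0.25], [1, 86, 195, 150, -0.287], [1, 104, 236, 150, -0.287]]])

```text
t: 4.15
position: [0.5033, -0.0793, 0.242]
tool_rot: [0.998, 0.07, -0.0, -0.0]
force: [1.2, -1.8, -3.7]
grip_width: 0.0599
grip_force: 30.0
```

move_arm(motion=[[[1, 18, 41, 0, 0], [1, 36, 82, 0, 0], [1, 54, 123, 0, 0], [1, 72, 164, 0, 0], [1, 90, 205, 0, 0], [1, 104, 235, 0, 0], [1, 108, 245, 0, 0], [1, 108, 245, 0, 0]]])

```text
t: 4.95
position: [0.611, 0.1652, 0.241]
tool_rot: [0.997, 0.072, -0.001, 0.0]
force: [0.2, -0.6, -3.7]
grip_width: 0.0594
grip_force: 30.0
```

Run:
```python
from near import *
im,P,c,o=cloud("side"); print(o["t"],o["position"],o["tool_rot"],o["force"]); cv2.imwrite("pics/side1.png",im[130:350,120:400])
k=(np.hypot(P[...,0]-.611,P[...,1]-.165)<.08)&(abs(P[...,2]-.136)<.012); q=P[k]; print("pan",k.sum(),(q.min(0)+q.max(0))/2,np.median(q,axis=0))
```

```text
4.95 [0.611 0.165 0.241] [ 0.997  0.072 -0.001  0.   ] [ 0.232 -0.556 -3.706]
pan 1224 [0.609 0.154 0.133] [0.605 0.17  0.136]
```

move_arm(motion=[[[1, 0, 0, -35, 0], [1, 0, 0, -62, 0], [1, 0, 0, -70, 0], [1, 0, 0, -74, 0], [1, 0, 0, -78, 0], [1, 0, 0, -82, 0], [1, 0, 0, -83, 0], [1, 0, 0, -83, 0]]])

```text
t: 5.8
position: [0.612, 0.1632, 0.1622]
tool_rot: [0.997, 0.071, 0.002, 0.001]
force: [-0.7, -3.1, 5.2]
grip_width: 0.0596
grip_force: 30.0
```

move_arm(motion=[[[1, 0, 0, 2, 0], [1, 0, 0, 3, 0], [1, 0, 0, 3, 0]]])

```text
t: 6.1
position: [0.6118, 0.1642, 0.1628]
tool_rot: [0.997, 0.071, 0.001, -0.0]
force: [0.5, -1.3, -1.9]
grip_width: 0.0597
grip_force: 30.0
```

move_arm(motion=[[[-1, 0, 0, 0, 0], [-1, 0, 0, 0, 0], [-1, 0, 0, 0, 0], [-1, 0, 0, 10, 0], [-1, 0, 0, 40, 0], [-1, 0, 0, 75, 0], [-1, -10, 0, 90, 0], [-1, -40, -15, 90, 0]]])

```text
t: 6.9
position: [0.5737, 0.1503, 0.2551]
tool_rot: [0.997, 0.071, 0.003, -0.001]
force: [-0.5, 0.1, 0.1]
grip_width: 0.094
grip_force: 0.0
```

move_arm(motion=[[[-0.4, -30, -20, 0, 0], [-0.4, -50, -60, 0, 0], [-0.4, -50, -100, 0, 0], [-0.4, -50, -100, 0, 0], [-0.4, -50, -100, 0, 0]]])

```text
t: 7.4
position: [0.5204, 0.0488, 0.2526]
tool_rot: [0.998, 0.07, 0.0, -0.0]
force: [-0.9, 0.4, 0.9]
grip_width: 0.0661
grip_force: 0.0
```

Run:
```python
from near import *
for n in("side","top","wrist"):
    im,P,c,o=cloud(n); print(n,o["t"],o["position"],o["grip_width"]); cv2.imwrite(f"pics/{n}2.png",im)
    k=(np.hypot(P[...,0]-.611,P[...,1]-.165)<.06)&(P[...,2]>.19)&(P[...,2]<.215); q=P[k]
    if len(q): print("lid",k.sum(),(q.min(0)+q.max(0))/2,np.median(q,axis=0),np.ptp(q,axis=0))
    k=(np.hypot(P[...,0]-.633,P[...,1]-.024)<.03)&(P[...,2]>.165)&(P[...,2]<.19); q=P[k]
    if len(q): print("knob",k.sum(),np.median(q,axis=0),(q.min(0)+q.max(0))/2,np.ptp(q,axis=0),q.max(0))
    for t in ("poise_knob","pointer_tip"): print(t,[(round(r["p"],2),np.round(r["at"])) for r in env.place_of(t,n)])
a=cv2.imread("pics/side2.png")[150:290,170:310]; b=cv2.imread("pics/wrist2.png")
cv2.imwrite("pics/v2.png",np.hstack([cv2.resize(a,(400,400),interpolation=cv2.INTER_CUBIC),cv2.resize(b,(400,300)).copy() if 0 else cv2.copyMakeBorder(cv2.resize(b,(400,300)),0,100,0,0,0)]))
```

```text
side 7.4 [0.52  0.049 0.253] 0.06607380908444983
lid 479 [0.611 0.164 0.196] [0.609 0.168 0.199] [0.061 0.062 0.012]
knob 59 [0.628 0.039 0.176] [0.629 0.036 0.173] [0.019 0.018 0.015] [0.638 0.045 0.18 ]
poise_knob [(0.73, array([227., 213.]))]
pointer_tip [(0.85, array([235., 164.]))]
top 7.55 [0.521 0.05  0.252] 0.06598281013763156
lid 52 [0.612 0.188 0.198] [0.612 0.188 0.198] [0.041 0.01  0.01 ]
poise_knob []
pointer_tip [(0.84, array([349., 134.]))]
wrist 7.7 [0.521 0.05  0.252] 0.0658904309736148
lid 5813 [0.613 0.164 0.196] [0.613 0.163 0.198] [0.06  0.06  0.011]
knob 509 [0.631 0.036 0.177] [0.631 0.035 0.173] [0.019 0.02  0.015] [0.641 0.045 0.18 ]
poise_knob [(0.58, array([316.,  97.]))]
pointer_tip [(0.76, array([550.,  98.]))]
```

View pics/v2.png

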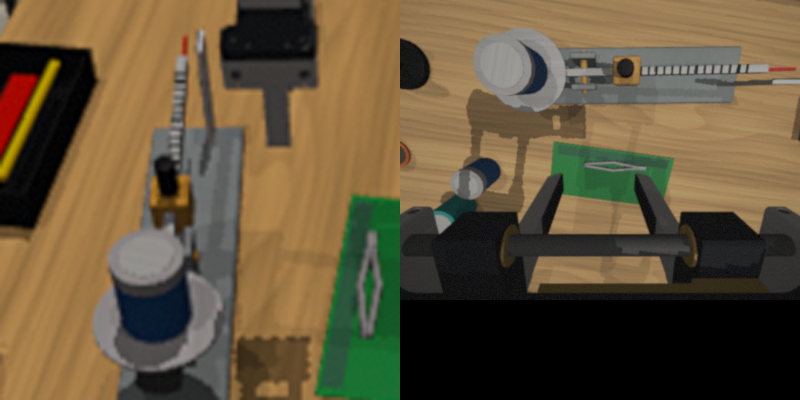

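The tin stands on the pan and the beam is tilted pan-down. I straddle the knob with fingers along the beam.

move_arm(motion=[[[0.1, 40, -6, 0, 0], [0.15, 80, -12, 0, 0], [0.15, 109, -16, 0, 0], [0.15, 109, -16, 0, 0], [0.15, 109, -16, -40, 0], [0.15, 109, -16, -60, 0], [0.15, 109, -16, -60, 0]]])

```text
t: 8.55
position: [0.6269, 0.0335, 0.189]
tool_rot: [0.997, 0.071, -0.004, -0.001]
force: [-0.1, 0.7, -0.3]
grip_width: 0.0402
grip_force: 0.0
```

Run:
```python
from near import *
im,P,c,o=cloud("wrist"); print(o["t"],o["position"],o["tool_rot"],o["grip_width"],o["force"]); cv2.imwrite(f"pics/w3.png",im)
k=(np.hypot(P[...,0]-.631,P[...,1]-.033)<.03)&(P[...,2]>.165)&(P[...,2]<.185); q=P[k]; print("knob",k.sum(),np.median(q,axis=0),(q.min(0)+q.max(0))/2,np.ptp(q,axis=0))
```

```text
8.55 [0.627 0.034 0.189] [ 0.997  0.071 -0.004 -0.001] 0.040200119436217846 [-0.117  0.665 -0.345]
knob 710 [0.634 0.035 0.177] [0.632 0.035 0.172] [0.019 0.021 0.014]
```

View pics/w3.png

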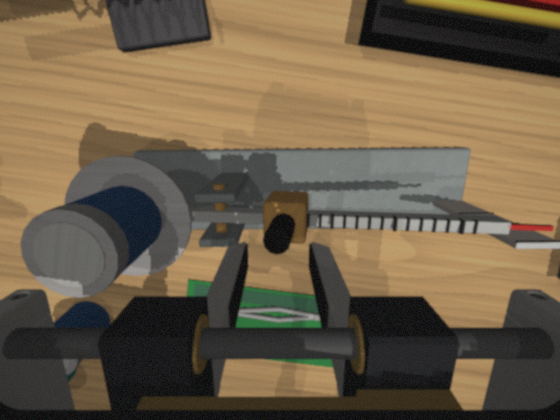

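The knob at (278,232) lies between the fingertips at columns 235 and 318, and the path down is clear. I lower, narrow the gap and push outward.

move_arm(motion=[[[0.15, 2, 0, -20, 0], [0.15, 2, 0, -38, 0], [0.4, 2, 0, -38, 0], [0.4, 2, 0, -38, 0], [0.4, 2, 0, -38, 0]]])

```text
t: 9.1
position: [0.6331, 0.033, 0.1565]
tool_rot: [0.997, 0.071, 0.002, 0.0]
force: [-0.4, 0.4, -0.1]
grip_width: 0.0282
grip_force: 0.0
```

move_arm(motion=[[[0.4, 1, -10, 0, 0], [0.4, 3, -20, 0, 0], [0.4, 4, -30, 0, 0], [0.4, 6, -40, 0, 0], [0.4, 7, -50, 0, 0], [0.4, 9, -60, 0, 0], [0.4, 9, -65, 0, 0], [0.4, 9, -65, 0, 0]]])

```text
t: 9.9
position: [0.6406, -0.0338, 0.1542]
tool_rot: [0.998, 0.07, -0.001, 0.001]
force: [0.1, 1.2, -0.4]
grip_width: 0.0284
grip_force: 0.0
```

```bash
cat > tilt.py <<'E'
from near import *
for n in("side","wrist"):
    im,P,c,o=cloud(n)
    if n=="side": print(o["t"],o["position"],o["grip_width"],o["force"])
    cv2.imwrite(f"pics/tilt_{n}_{o['t']:.2f}.png",im)
    k=(np.hypot(P[...,0]-.611,P[...,1]-.165)<.05)&(P[...,2]>.18)&(P[...,2]<.225); q=P[k]
    # lid height -> tilt: pan z=.135-.08*sin(th)
    if len(q)>100:
        z=np.median(q[q[:,2]>q[:,2].max()-.008][:,2]); print(n,"lid z",z,"tilt",(0.2105-z)/.08)
    for r in env.place_of("pointer_tip",n):
        # plane vertical through beam line
        d,e=ray(c,*r["at"]); nrm=np.array([.990,.143,0]); s=np.dot(np.array([.6225,.086,0])-e,nrm)/np.dot(d,nrm); p=e+s*d; print(n,"tip",r["p"],p,"tilt",(p[2]-.11)/.268)
    for r in env.place_of("poise_knob",n):
        d,e=ray(c,*r["at"]); nrm=np.array([.990,.143,0]); s=np.dot(np.array([.6225,.086,0])-e,nrm)/np.dot(d,nrm); p=e+s*d; print(n,"knob",r["p"],p,"poise",np.dot(p-[.6225,.086,0],[.143,-.99,0])-.06)
E
python3 tilt.py
```

```text
9.9 [ 0.641 -0.034  0.154] 0.0283709967287944 [ 0.127  1.156 -0.358]
side lid z 0.20777724790107965 tilt 0.03403440123650424
side knob 0.65 [0.632 0.018 0.208] poise 0.008572256286985491
wrist tip 0.61 [ 0.662 -0.185  0.115] tilt 0.020019048664498225
wrist knob 0.75 [ 0.639 -0.03   0.152] poise 0.057214728369245085
```

move_arm(motion=[[[0.4, 0, 2, 0, 0], [0.2, 0, 2, 0, 0], [0.2, 0, 2, 0, 0], [0.2, 0, 2, 0, 0], [0.2, 0, 2, 0, 0], [0.2, 0, 2, 0, 0], [0.2, 0, 2, 0, 0], [0.2, 0, 2, 0, 0]]])

```text
t: 11.0
position: [0.6411, -0.03, 0.1545]
tool_rot: [0.997, 0.071, -0.0, 0.0]
force: [0.6, 0.7, 0.7]
grip_width: 0.0377
grip_force: 0.0
```

move_arm(motion=[[[0.2, 0, 0, 0, 0], [0.2, 0, 0, 0, 0], [0.2, 0, 0, 0, 0], [0.2, 0, 0, 0, 0], [0.2, 0, 0, 0, 0]]])

```text
t: 11.5
position: [0.6411, -0.03, 0.1545]
tool_rot: [0.997, 0.071, 0.0, 0.0]
force: [0.0, -1.1, 0.9]
grip_width: 0.0375
grip_force: 0.0
```

```bash
python3 tilt.py
python3 - <<'E'
import cv2,glob
f=sorted(glob.glob("pics/tilt_wrist*"))[-1]; print(f); a=cv2.imread(f)
g=sorted(glob.glob("pics/tilt_side*"))[-1]; b=cv2.imread(g)[140:240,190:290]
cv2.imwrite("pics/v4.png",cv2.hconcat([cv2.resize(a,(467,350)),cv2.resize(b,(330,350),interpolation=cv2.INTER_CUBIC)]))
E
```

```text
11.5 [ 0.641 -0.03   0.155] 0.037528449924821225 [ 0.049 -1.076  0.875]
side lid z 0.20621913781628354 tilt 0.05351077729645569
side knob 0.52 [0.633 0.014 0.197] poise 0.012931326150133662
wrist tip 0.58 [ 0.661 -0.184  0.12 ] tilt 0.03850359130683973
wrist knob 0.7 [ 0.639 -0.03   0.154] poise 0.056837496287559616
pics/tilt_wrist_11.65.png
```

View pics/v4.png

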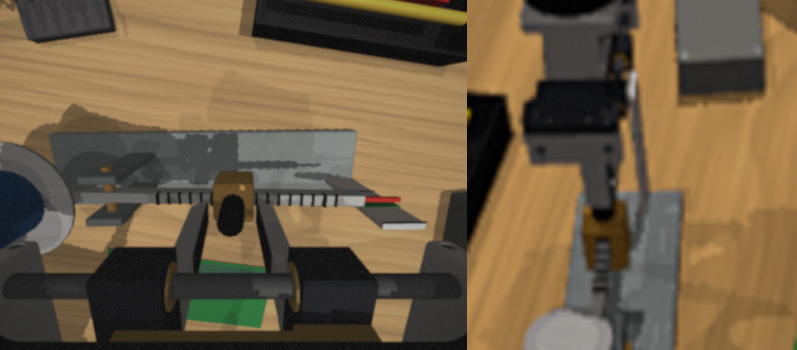

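The knob is between the fingers and free of them, and the beam is still about 0.045 rad pan-down. It needs about 8 mm more.

move_arm(motion=[[[0.4, 0, 0, 0, 0], [0.4, 0, 0, 0, 0], [0.4, 0, -4, 0, 0], [0.4, 1, -8, 0, 0], [0.4, 1, -10, 0, 0], [0.4, 1, -10, 0, 0], [0.2, 1, -8, 0, 0], [0.1, 1, -6, 0, 0]]])

```text
t: 12.6
position: [0.6422, -0.0364, 0.1547]
tool_rot: [0.997, 0.071, 0.0, 0.001]
force: [-0.5, 0.9, 0.6]
grip_width: 0.0405
grip_force: 0.0
```

move_arm(motion=[[[0.1, 0, 0, 10, 0], [0.1, 0, 0, 30, 0], [0.1, 0, 0, 60, 0], [0.1, -30, 0, 100, 0], [0.1, -80, 0, 100, 0], [0.1, -120, 0, 100, 0], [0.1, -120, 0, 100, 0], [0.1, -120, 0, 100, 0]]])

```text
t: 13.4
position: [0.5222, -0.0361, 0.2561]
tool_rot: [0.997, 0.071, 0.002, 0.001]
force: [0.6, -0.5, 0.0]
grip_width: 0.0421
grip_force: 0.0
```

move_arm(motion=[[[0.1, 0, 0, 0, 0], [0.1, 0, 0, 0, 0], [0.1, 0, 0, 0, 0], [0.1, 0, 0, 0, 0], [0.1, 0, 0, 0, 0]]])

```text
t: 13.9
position: [0.5224, -0.036, 0.2541]
tool_rot: [0.997, 0.071, -0.0, -0.0]
force: [-0.2, -0.1, -0.2]
grip_width: 0.0421
grip_force: 0.0
```

```bash
python3 tilt.py
python3 - <<'E'
import cv2,glob
t=lambda f:float(f.split("_")[-1][:-4])
a=cv2.imread(max(glob.glob("pics/tilt_wrist*"),key=t)); b=cv2.imread(max(glob.glob("pics/tilt_side*"),key=t))[130:250,180:300]
cv2.imwrite("pics/v5.png",cv2.hconcat([cv2.resize(a,(440,330)),cv2.resize(b,(330,330),interpolation=cv2.INTER_CUBIC)]))
E
```

```text
13.9 [ 0.522 -0.036  0.254] 0.042131051294753676 [-0.164 -0.065 -0.207]
side lid z 0.20917749159262622 tilt 0.01653135509217217
side tip 0.89 [ 0.662 -0.189  0.105] tilt -0.017463258695402942
side knob 0.62 [0.633 0.014 0.194] poise 0.013018946486974436
wrist lid z 0.2085001275656202 tilt 0.024998405429747447
wrist tip 0.87 [ 0.657 -0.154  0.167] tilt 0.21263607316813968
wrist knob 0.88 [ 0.64  -0.038  0.166] poise 0.06570306071072801
wrist knob 0.46 [0.611 0.166 0.132] poise -0.1406570824774987
```

View pics/v5.png

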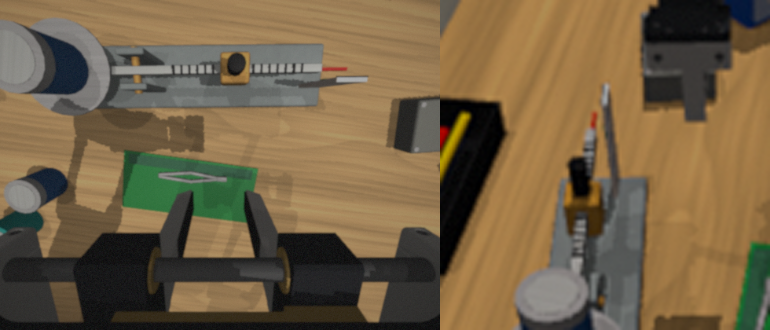

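```bash
cat > slope.py <<'E'
from near import *
u=np.array([.143,-.990]); w=np.array([.990,.143]); piv=np.array([.6225,.086])
def fit(P,tag,lo,hi):
    a=(P[...,:2]-piv)@u; b=(P[...,:2]-piv)@w; z=P[...,2]
    for nm,(l,h) in {"beam":(lo,hi),"outer":(.14,.26) if lo<.1 else (.155,.26)}.items():
        k=(abs(b)<.012)&(a>l)&(a<h)&(z>.085)&(z<.17); x,y=a[k],z[k]
        if len(x)<20: print(tag,nm,len(x)); continue
        for _ in range(4):
            p=np.polyfit(x,y,1); r=y-np.polyval(p,x); g=abs(r)<max(2*np.median(abs(r)),.0015); x,y=x[g],y[g]
        print(tag,nm,len(x),"slope",p[0],"z at .2",np.polyval(p,.2),"at 0",p[1],"rms",r.std())
for n in("top","side"):
    d=np.load(f"pics/{n}0.npy"); m,f,Rc,e=cam(n); v,uu=np.mgrid[0:420,0:560]
    P=e+(np.stack([(uu-m["cx"])/f,-(v-m["cy"])/f,-np.ones_like(uu,float)],-1)*d[...,None])@Rc.T; fit(P,n+"_ref",.09,.25)
for n in("top","side","wrist"):
    im,P,c,o=cloud(n); fit(P,n,.16,.25)
    k=(np.hypot(P[...,0]-.611,P[...,1]-.165)<.028)&(P[...,2]>.18)&(P[...,2]<.23); 
    if k.sum()>100: print("lid",k.sum(),np.median(P[k][:,2]))
    print([(round(r["p"],2),r["at"]) for r in env.place_of("pointer_tip",n)])
E
python3 slope.py
```

```text
top_ref beam 184 slope -0.0056914913526057605 z at .2 0.11797127494516381 at 0 0.11910957321568497 rms 0.001491874414524795
top_ref outer 113 slope -0.015322157912807399 z at .2 0.1177882773533689 at 0 0.12085270893593038 rms 0.0014525104660294596
side_ref beam 71 slope -0.008386354058423844 z at .2 0.11939267365876581 at 0 0.12106994447045058 rms 0.0008102883205125832
side_ref outer 50 slope -0.016431446320457833 z at .2 0.11916634764292 at 0 0.12245263690701157 rms 0.0008076714946350372
top beam 0
top outer 0
lid 425 0.20856496806894298
[]
side beam 34 slope 0.03318272910539339 z at .2 0.12464299810266266 at 0 0.11800645228158398 rms 0.0010623359029892758
side outer 39 slope -0.01542035558596485 z at .2 0.12463044983491464 at 0 0.1277145209521076 rms 0.0015869312802025766
lid 400 0.20908754139900187
[(0.79, [234.3, 170.0])]
wrist beam 747 slope 0.024902625147172803 z at .2 0.12358496432332784 at 0 0.11860443929389328 rms 0.0006874481996437987
wrist outer 803 slope 0.024187104920104438 z at .2 0.12361692244929484 at 0 0.11877950146527395 rms 0.0006913953952586109
lid 3823 0.20865784825211442
[(0.8, [440.4, 86.8])]
```

The fits agree on a tilt of about +0.024 rad, which is inside the band but near its edge. I nudge the poise about 4.5 mm further out.

move_arm(motion=[[[0.1, 40, 0, 0, 0], [0.1, 80, 0, 0, 0], [0.1, 115, 0, 0, 0], [0.1, 120, 0, 0, 0], [0.1, 120, 0, -45, 0], [0.1, 120, 0, -80, 0], [0.1, 120, 0, -100, 0], [0.1, 120, 0, -100, 0]]])

```text
t: 15.3
position: [0.6389, -0.0356, 0.151]
tool_rot: [0.997, 0.071, -0.004, -0.001]
force: [-0.3, -0.1, -0.3]
grip_width: 0.0421
grip_force: 0.0
```

move_arm(motion=[[[0.4, 0, 0, 0, 0], [0.4, 0, 0, 0, 0], [0.4, 0, -4, 0, 0], [0.4, 1, -7, 0, 0], [0.4, 1, -8.5, 0, 0], [0.4, 1, -8.5, 0, 0], [0.2, 1, -6, 0, 0], [0.1, 1, -4, 0, 0]]])

```text
t: 16.1
position: [0.6431, -0.0402, 0.1546]
tool_rot: [0.997, 0.071, 0.0, 0.0]
force: [-0.4, -0.3, -0.4]
grip_width: 0.0405
grip_force: 0.0
```

move_arm(motion=[[[0.1, 0, 0, 10, 0], [0.1, 0, 0, 30, 0], [0.1, 0, 0, 60, 0], [0.1, -30, 0, 100, 0], [0.1, -80, 0, 100, 0], [0.1, -120, 0, 100, 0], [0.1, -120, 0, 100, 0], [0.1, -120, 0, 100, 0]]])

```text
t: 16.9
position: [0.5232, -0.0401, 0.2559]
tool_rot: [0.997, 0.071, 0.001, 0.001]
force: [-0.2, -0.2, 0.0]
grip_width: 0.0425
grip_force: 0.0
```

move_arm(motion=[[[0.1, 0, 0, 0, 0], [0.1, 0, 0, 0, 0], [0.1, 0, 0, 0, 0], [0.1, 0, 0, 0, 0], [0.1, 0, 0, 0, 0], [0.1, 0, 0, 0, 0], [0.1, 0, 0, 0, 0], [0.1, 0, 0, 0, 0]]])

```text
t: 17.7
position: [0.5231, -0.04, 0.2545]
tool_rot: [0.997, 0.071, 0.0, 0.0]
force: [1.4, -0.4, -1.0]
grip_width: 0.0425
grip_force: 0.0
```

```bash
python3 slope.py | grep -v ref; python3 tilt.py | grep -v tip
```

```text
top beam 0
top outer 0
lid 426 0.2091884227501727
[]
side beam 34 slope -0.007576744990142235 z at .2 0.12306133425438855 at 0 0.124576683252417 rms 0.001132050234186841
side outer 35 slope -0.02206521943583641 z at .2 0.12307080666296595 at 0 0.12748385055013323 rms 0.0013561272352861056
lid 400 0.2099880674225033
[(0.77, [235.7, 173.1]), (0.65, [224.7, 258.8])]
wrist beam 759 slope 0.010577562158830087 z at .2 0.12168152753170593 at 0 0.11956601509993992 rms 0.000666586498075234
wrist outer 812 slope 0.009798777770021657 z at .2 0.12170629951327482 at 0 0.11974654395927048 rms 0.0006683384874151307
lid 3316 0.20939398902287792
[(0.73, [434.3, 86.3])]
18.0 [ 0.523 -0.04   0.255] 0.042808553797451195 [-0.816 -0.655 -0.111]
side lid z 0.20980670907464838 tilt 0.008666136566895175
side knob 0.51 [ 0.641 -0.04   0.15 ] poise 0.06784689881457923
wrist lid z 0.20929564267316197 tilt 0.015054466585475226
wrist knob 0.71 [ 0.641 -0.042  0.158] poise 0.06980671182799236
```

The tilt is now about +0.01 rad and steady on every measure, with the poise about 69 mm out. The tin stands upright and the gripper is clear, so I hand the job in.

```bash
python3 -c "
from station import env
print(env.job_done())"
```

```text
the job is handed in; nothing more can be done
None
```

I handed the job in at about 18 s: the full tin (about 0.36 kg) stands on the pan, the poise is about 69 mm out and the beam rests about 0.01 rad from level, so by calculation the pointer is in the green band (its face is hidden from the cameras); the empty tin was not touched, and the hand-in returned no verdict.

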